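# Pair two bottles on the centrifuge balance

### The arm

A 6-joint arm with a two-finger parallel gripper is mounted at the origin on the work surface. World frame = base frame: x ahead of the robot, y to its left, z up, the work surface at z = 0. Lengths are in m, angles in degrees, forces in N, time in s.
With the tool pointing down it reaches from about 0.325 to 0.85 m from the base axis. Payload 15.5 kg.
Tool frame: the origin (TCP) lies midway between the tips of the shut fingers; the grasp point (between the pads) lies 19 mm behind it; z points along the fingers, y is the line along which they close (so a half turn about z gives the same grasp; the last joint's range is limited). The gripper opens to 91 mm and grips with 3 to 60 N. Pads are 32 mm wide; open, the fingers measure 118 mm over their backs; the gripper's body (76 mm by 178 mm) begins 60 mm behind the grasp point.
Start: joints at [-73.482, 28.281, 77.091, -0, 74.628, -5.472], TCP at [0.234, -0.58, 0.182] pointing down, gripper open.
Joint ranges: [-166.48, 166.48], [-47.26, 123.95], [12.59, 153.08], [-70.14, 250.14], [6.76, 159.57], [-176.63, 176.63]. Speed limits (degrees/s): [108.29, 108.29, 147.25, 172.46, 172.46, 172.46].

### API

Orientations are given as a 3x3 rotation matrix whose columns are the frame's x, y, z axes.
In Python, from bench import ctrl gives the robot as it stands. The module is installed in compiled form; this text tells all that it offers. Calls block until the motion is done:
- ctrl.goto(position, orientation): joint-space move of the TCP to a pose.
- ctrl.move_l(position, vel=0.15, ori=None, contact_N=None): straight line of the TCP; ori=None keeps the orientation; vel is the mean speed in m/s. With contact_N (N) it stops when the force on the tool has changed by that much, and returns True; else False.
- ctrl.movej(angles): joint-space move.
- ctrl.command_gripper(opening): opening from 0.0 (shut) to 1.0 (fully open); the grip force is fixed at half the most; returns when the fingers have stopped.
- ctrl.sleep(seconds).
- ctrl.ik(position, orientation): joint angles nearest the present ones, or None.
- ctrl.read_camera(name): name is "scene" or "side" or "wrist"; returns the picture (420x560x3 uint8, blue, green, red); there is no depth.
- ctrl.camera_params(name): a dict with "fx", "fy", "cx", "cy" (pixels), "pose" (4x4, takes a point from camera to world coordinates); the wrist camera has in their place "T_tool_cam" (4x4, takes a point from camera to tool coordinates, whose origin is the TCP and whose axes are the flange's). Camera axes: x right, y up, looking along -z (the intrinsics and any distortion apply to the point x, -y, -z); pixel columns grow to the right and rows downward; lengths in m; the calibration is good to about 2 mm. The wrist camera is an equidistant fisheye: a pixel r from the principal point sees the ray r / f radians off the axis. A picture is of the moment at which its call begins: read the wrist's pose just before it. camera_params takes no time and is no camera call.
A pose or a line that the arm cannot do raises ctrl.MotionError and nothing moves.
- ctrl.sign_off(): hands the job in; it is judged then, once.
Readings, each from a call of its own:
- ctrl.current_t(): time.
- ctrl.current_q(): joint angles.
- ctrl.current_dq(): joint speeds.
- ctrl.current_effort(): joint torques, N m.
- ctrl.current_tool_pos(): TCP position.
- ctrl.current_eef_rot(): TCP orientation.
- ctrl.current_contact_force(): force on the tool from outside, world axes, zero at the start.
- ctrl.current_wrist_torque(): the same for the moment, N m.
- ctrl.current_grip_width(): opening from 0.0 (shut) to 1.0 (fully open).
- ctrl.current_grasp_force(): force on a finger pad.
Only numpy, scipy, OpenCV 4.12 (cv2) and the standard library are available. Lean on these libraries where they do the work, as an engineer would, in place of code of your own. Each camera call takes 0.05 s, during which the arm holds its last target. There are 200 camera calls.

### The job

Before a spin, check the pair for the centrifuge: take the two matching squat amber bottles and stand one upright in each end pocket of the pivoting balance tray, so that the tray stays level. Set them down gently and leave the tall bottle where it stands.

Things in the scene. Friction and masses are not known exactly. Their poses are not given: they have to be found in the camera images.
- bottle_a: Squat amber reagent bottle, black cap, white label; one of two twins: 50 mm diameter, 85 mm tall, 0.2 kg (equal within 6 %). Straight wall up to 60 mm, then shoulder and 37 mm cap. Origin: centre of its underside; z up. Starts upright on the bench in a row (along world y) in front of the balance, among other amber containers, 90 mm or more centre to centre.
- bottle_b: Squat amber reagent bottle, black cap, white label; one of two twins: 50 mm diameter, 85 mm tall, 0.2 kg (equal within 6 %). Straight wall up to 60 mm, then shoulder and 37 mm cap. Origin: centre of its underside; z up. Starts upright on the bench in a row (along world y) in front of the balance, among other amber containers, 90 mm or more centre to centre.
- tray: Aluminium tray with dark rims, 88 x 288 mm on a fixed base, rocking about its x axis. Origin: mid-pivot, 52 mm above bench; y along its length, z up. Pockets 80 x 80 mm, centres at y = +100 and -100 mm, floors at z = +10 mm, walls 8 mm high; middle stays empty. Springs level (1.6 N m/rad) when empty or evenly loaded; one bottle tips it 0.12 rad to a stop, raising the other pocket 12 mm; lowering the second there levels it.
- tall_bottle: Tall bottle, not to be used: amber, black cap, white label, 50 mm diameter but 140 mm tall, 0.32 kg. Origin: centre of its underside; z up. Stands in the same row as the twins, with a slim bottle (34 mm diameter, 85 mm tall) and a low jar (62 mm diameter, 46 mm tall).
Things that resemble listed ones, but are neither listed nor needed, are in the scene too. Leave any green look-alike of the bottle_b alone.

How it is judged (in metres and radians):
At the end, for the whole second after the job is handed in: A squat bottle stands in each end pocket, either way round: centre within 17 mm of the pocket's centre along and across, foot on the floor within 5 mm, upright within 10 degrees; the tray is level within 0.06 rad (3.4 degrees); both bottles at rest (((x of bottle_a in the frame of tray between -0.017 and 0.017 m and y of bottle_a in the frame of tray between 0.083 and 0.117 m and z of bottle_a in the frame of tray between 0.004 and 0.0145 m and x of bottle_b in the frame of tray between -0.017 and 0.017 m and y of bottle_b in the frame of tray between -0.117 and -0.083 m and z of bottle_b in the frame of tray between 0.004 and 0.0145 m) or (x of bottle_a in the frame of tray between -0.017 and 0.017 m and y of bottle_a in the frame of tray between -0.117 and -0.083 m and z of bottle_a in the frame of tray between 0.004 and 0.0145 m and x of bottle_b in the frame of tray between -0.017 and 0.017 m and y of bottle_b in the frame of tray between 0.083 and 0.117 m and z of bottle_b in the frame of tray between 0.004 and 0.0145 m)) and angle between tray's own z axis and vertical below 0.06 rad and angle between each of bottle_a, bottle_b's own z axis and vertical below 0.17 rad and linear speed of each of bottle_a, bottle_b below 0.02 m/s); the robot touches nothing.
It fails at once if the tall bottle is moved by more than 30 mm (distance of tall_bottle from where it was at the start of the episode above 0.03 m).
It fails at once if a squat bottle is dropped or thrown (moves faster than 0.7 m/s, a fall of about 25 mm, out of the fingers) ((contact force between the fingers and bottle_a below 0.05 N and linear speed of bottle_a above 0.7 m/s) or (contact force between the fingers and bottle_b below 0.05 N and linear speed of bottle_b above 0.7 m/s)).
It also fails if it takes over 64 s, if anything falls off the work surface, if the arm or the gripper's body presses on something with over 40 N, if the wrist force passes 120 N, or if a joint passes its speed limit or range.

## Working session

There is one attempt and no reset: what is moved stays moved. The work goes in short steps, each a Python script; the robot and the scene stay as the last script left them, time stands still between calls to the robot, and variables do not carry over. Pictures are saved under pics/ and viewed, at most 10 in all, crops included, and the job is handed in when it is done.

```bash
mkdir -p pics; python3 - <<'E'
from bench import ctrl
import cv2,numpy as np
np.set_printoptions(precision=4,suppress=True)
for n in("scene","side"):
    cv2.imwrite(f"pics/{n}0.png",ctrl.read_camera(n)); print(n,ctrl.camera_params(n))
print(ctrl.camera_params("wrist"),ctrl.current_t(),ctrl.current_eef_rot())
E
```

```text
scene {'fx': 455.0256648594433, 'fy': 455.0256648594433, 'cx': 280.84298372970267, 'cy': 204.31923922045786, 'pose': array([[-0.7053, -0.5477,  0.4501,  0.9176],
       [ 0.7089, -0.5489,  0.443 ,  0.3979],
       [ 0.0044,  0.6315,  0.7754,  0.7573],
       [ 0.    ,  0.    ,  0.    ,  1.    ]])}
side {'fx': 393.62736501631736, 'fy': 393.62736501631736, 'cx': 274.3962888131397, 'cy': 214.8960608549787, 'pose': array([[ 0.8979,  0.3107, -0.3118,  0.2894],
       [-0.44  ,  0.6509, -0.6186, -0.4536],
       [ 0.0107,  0.6927,  0.7212,  0.5854],
       [ 0.    ,  0.    ,  0.    ,  1.    ]])}
{'fx': 325.19226210127806, 'fy': 325.19226210127806, 'cx': 283.05490612013045, 'cy': 208.77771064881932, 'T_tool_cam': array([[-0.0012,  0.9715,  0.2372,  0.0665],
       [ 1.    ,  0.0008,  0.0016,  0.0004],
       [ 0.0013,  0.2372, -0.9715, -0.2014],
       [ 0.    ,  0.    ,  0.    ,  1.    ]])} 0.1 [[ 0.9273  0.3744 -0.0003]
 [ 0.3744 -0.9273  0.001 ]
 [ 0.0001 -0.0011 -1.    ]]
```

View pics/scene0.png

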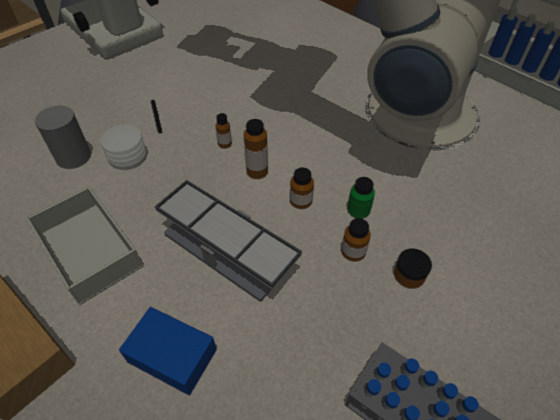

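View pics/side0.png

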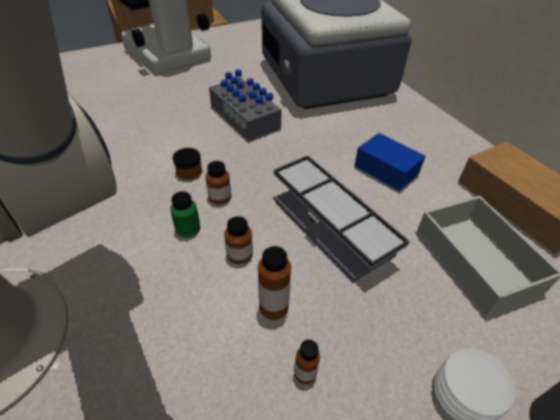

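Scene view: the squat twins' caps are at about (302,176) and (358,228), the tall bottle is at (255,128), the slim one at (222,118), the jar at (412,265) and the green one at (362,185). The tray corners are at about (188,182), (301,250), (275,285) and (156,209). Side view: the twins' caps are at (237,227) and (217,168), and the tall bottle's at (274,258).

```bash
cat > h.py <<'E'
from bench import ctrl
import cv2,numpy as np
np.set_printoptions(precision=4,suppress=True)
def ray(n,uv,T=None):
    p=ctrl.camera_params(n); a=(uv[0]-p["cx"])/p["fx"]; b=(uv[1]-p["cy"])/p["fy"]
    if n=="wrist":
        r=np.hypot(a,b); s=np.sin(r)/r if r>1e-9 else 1.; d=np.array([a*s,-b*s,-np.cos(r)]); M=T@p["T_tool_cam"]
    else: d=np.array([a,-b,-1.]); M=p["pose"]
    return M[:3,3],M[:3,:3]@d
def plane(n,uv,z,T=None):
    o,d=ray(n,uv,T); return o+d*(z-o[2])/d[2]
def tool():
    T=np.eye(4); T[:3,:3]=ctrl.current_eef_rot(); T[:3,3]=ctrl.current_tool_pos(); return T
def meet(r1,r2):
    A=[];b=[]
    for o,d in(r1,r2):
        d=d/np.linalg.norm(d); P=np.eye(3)-np.outer(d,d); A.append(P); b.append(P@o)
    return np.linalg.lstsq(np.vstack(A),np.hstack(b),rcond=None)[0]
def R(psi): # tool down, y axis (closing) at angle psi deg in world
    c,s=np.cos(np.radians(psi)),np.sin(np.radians(psi))
    y=np.array([c,s,0]); z=np.array([0,0,-1.]); return np.column_stack([np.cross(y,z),y,z])
def blob(im,uv,rad,thr=45):
    g=im.max(2); m=((g<thr)*255).astype(np.uint8)
    n,l,st,c=cv2.connectedComponentsWithStats(m)
    k=[i for i in range(1,n) if st[i,4]>40 and np.hypot(*(c[i]-uv))<rad]
    return [(c[i],st[i,4]) for i in k]
E
python3 - <<'E'
from h import *
s=cv2.imread("pics/scene0.png");d=cv2.imread("pics/side0.png")
for nm,a,b in(("A",(302,176),(237,227)),("B",(358,228),(217,168)),("tall",(255,128),(274,258)),("slim",(222,118),(308,350)),("jar",(412,258),(187,158)),("green",(362,185),(180,201))):
    x=blob(s,a,12);y=blob(d,b,12); print(nm,x,y)
    if len(x)==1 and len(y)==1: print(meet(ray("scene",x[0][0]),ray("side",y[0][0])))
    print(' hand',meet(ray("scene",a),ray("side",b)))
for c in((188,182),(301,250),(275,285),(156,209)): print(plane("scene",c,.07))
for c in((307,157),(405,237),(361,265),(274,174)): print(plane("side",c,.07))
E
```

```text
A [(array([302.008 , 176.1566]), np.int32(249))] [(array([237.1019, 226.8439]), np.int32(314))]
[ 0.4386 -0.0137  0.075 ]
 hand [ 0.4383 -0.014   0.075 ]
B [(array([358.3636, 227.8527]), np.int32(319))] [(array([216.0417, 169.1898]), np.int32(216))]
[0.4598 0.1496 0.0753]
 hand [0.4621 0.15   0.0773]
tall [(array([254.563 , 127.1008]), np.int32(238))] [(array([274.1113, 259.066 ]), np.int32(485))]
[ 0.4467 -0.143   0.1307]
 hand [ 0.4475 -0.1408  0.1302]
slim [(array([221.5, 119. ]), np.int32(98))] [(array([308.4564, 350.6132]), np.int32(287))]
[ 0.4396 -0.2642  0.0753]
 hand [ 0.4385 -0.2639  0.0777]
jar [(array([412.7338, 264.835 ]), np.int32(909))] [(array([186.5957, 159.0739]), np.int32(460))]
[0.4268 0.2594 0.034 ]
 hand [0.4248 0.2512 0.0445]
green [(array([363.553 , 185.5795]), np.int32(264))] [(array([181.5018, 200.9097]), np.int32(277))]
[0.3702 0.0909 0.0751]
 hand [0.3692 0.0888 0.0759]
[ 0.6104 -0.1688  0.07  ]
[0.5681 0.1057 0.07  ]
[0.6512 0.1231 0.07  ]
[ 0.6973 -0.1567  0.07  ]
[0.6493 0.1114 0.07  ]
[ 0.6929 -0.1565  0.07  ]
[ 0.5894 -0.1732  0.07  ]
[0.5618 0.0915 0.07  ]
```

```bash
python3 - <<'E'
from h import *
for z in(.36,.32,.28,.24):
    try: ctrl.goto([.52,-.03,z],R(0)); break
    except ctrl.MotionError as e: print(z,e)
ctrl.sleep(.3)
T=tool(); np.save("T1.npy",T); cv2.imwrite("pics/w1.png",ctrl.read_camera("wrist")); print(T,ctrl.current_t(),ctrl.current_q())
E
```

```text
[[ 0.0005  1.     -0.0002  0.52  ]
 [ 1.     -0.0005  0.     -0.0303]
 [ 0.     -0.0002 -1.      0.3599]
 [ 0.      0.      0.      1.    ]] 2.75 [-9.8925 12.2774 74.4026 -0.0001 93.3254 -9.8721]
```

View pics/w1.png

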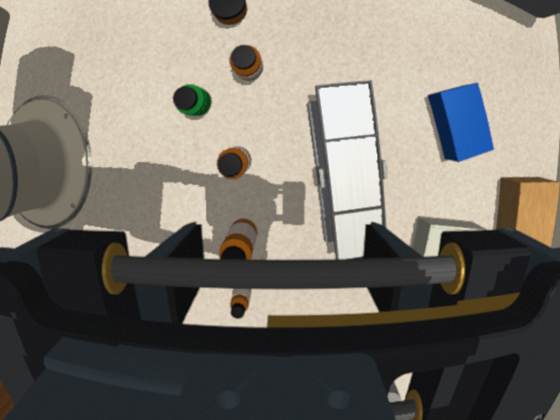

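The wrist view shows bottle A's cap at about (232,163), bottle B's at (244,57) and the green look-alike's at (187,97). The tray's far rim corners are at (317,86) and (371,81), and the gripper hides the near end of the tray.

```bash
python3 - <<'E'
from h import *
T=np.load("T1.npy"); w=cv2.imread("pics/w1.png"); s=cv2.imread("pics/scene0.png"); d=cv2.imread("pics/side0.png")
for a in((232,163),(244,57)):
    for c,n in blob(w,a,14,50): print("cap",c,n,plane("wrist",c,.082,T),plane("scene",(302,176),.075))
def quads(n,im,thr,T=None):
    m=((im.min(2)>thr)*255).astype(np.uint8)
    cs,_=cv2.findContours(m,cv2.RETR_EXTERNAL,cv2.CHAIN_APPROX_NONE)
    for c in cs:
        if 400<cv2.contourArea(c)<8000:
            P=np.array([plane(n,p[0]+0.,.062,T)[:2] for p in c]).astype(np.float32)
            (cx,cy),(a,b),g=cv2.minAreaRect(P)
            if .04<min(a,b) and max(a,b)<.13 and .5<cx<.75: print(n,thr,np.array([cx,cy,a,b,g]))
for t in(195,215): quads("wrist",w,t,T)
for t in(120,135): quads("scene",s,t)
for t in(150,165,180): quads("side",d,t)
E
```

```text
cap [229.8394 164.6131] 411 [ 0.4406 -0.0128  0.082 ] [ 0.4382 -0.014   0.075 ]
cap [235.8846  52.8269] 52 [0.4509 0.1555 0.082 ] [ 0.4382 -0.014   0.075 ]
cap [245.7442  65.4419] 43 [0.4656 0.1352 0.082 ] [ 0.4382 -0.014   0.075 ]
wrist 195 [ 0.6449 -0.129   0.076   0.0758  7.4707]
wrist 195 [ 0.6317 -0.029   0.0778  0.1102  8.0544]
wrist 195 [0.6179 0.0695 0.0786 0.0795 8.0459]
wrist 215 [ 0.6441 -0.1191  0.0752  0.0536  7.9386]
wrist 215 [ 0.6316 -0.029   0.0773  0.1096  7.8374]
wrist 215 [0.6176 0.0692 0.0771 0.0787 7.6343]
side 150 [ 0.6466 -0.1272  0.0696  0.0726  7.8846]
side 150 [ 0.6327 -0.0278  0.07    0.1023  8.0525]
side 150 [0.618  0.0722 0.0688 0.0674 8.1559]Traceback (most recent call last):
  File "<stdin>", line 15, in <module>
  File "<stdin>", line 10, in quads
  File "h.py", line 11, in plane
    o,d=ray(n,uv,T); return o+d*(z-o[2])/d[2]
        ~~~^^^^^^^^
  File "h.py", line 5, in ray
    p=ctrl.camera_params(n); a=(uv[0]-p["cx"])/p["fx"]; b=(uv[1]-p["cy"])/p["fy"]
ValueError: time passes only in moves, steps and waits
```

```bash
cat >> h.py <<'E'
YAW=7.9
def pick(x,y):
    ctrl.goto([x,y,.17],R(0)); ctrl.move_l([x,y,.021],vel=.12,contact_N=10)
    ctrl.command_gripper(0.); print("grip",ctrl.current_grip_width(),ctrl.current_grasp_force(),ctrl.current_tool_pos())
    ctrl.move_l([x,y,.17],vel=.12)
def place(x,y,foot):
    ctrl.goto([x,y,.17],R(YAW)); ctrl.move_l([x,y,.105],vel=.1); ctrl.sleep(.3)
    f0=ctrl.current_contact_force(); hit=ctrl.move_l([x,y,foot+.021],vel=.02,contact_N=8)
    print("down",hit,ctrl.current_tool_pos(),ctrl.current_contact_force()-f0,ctrl.current_grasp_force())
E
python3 - <<'E'
from h import *
pick(.4395,-.0132); place(.6457,-.1275,.0535)
cv2.imwrite("pics/s2.png",ctrl.read_camera("side")); print(ctrl.current_t())
E
```

```text
grip 0.5296593901158501 30.000300714746118 [ 0.4395 -0.0132  0.021 ]
down False [ 0.6457 -0.1275  0.0746] [-1.8562 -1.2317  2.8148] 30.000328682363033
10.8667
```

View pics/s2.png

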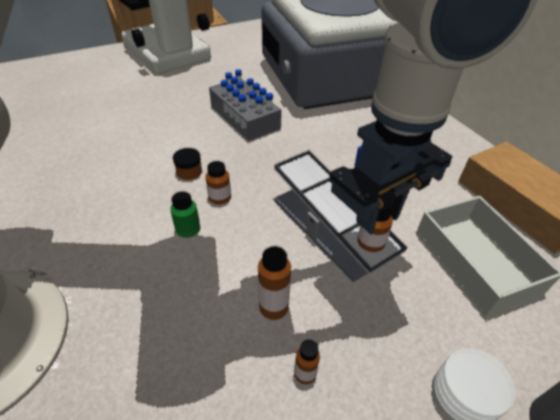

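The bottle is in the near pocket at about (378,235) with the tray tipped onto its stop. I'll release it gently and place the second one.

```bash
python3 - <<'E'
from h import *
ctrl.command_gripper(.6); ctrl.command_gripper(.72); p=ctrl.current_tool_pos()
ctrl.move_l([p[0],p[1],.19],vel=.1); ctrl.command_gripper(1.)
pick(.460,.150)
cv2.imwrite("pics/s3.png",ctrl.read_camera("side")); print(ctrl.current_t())
place(.618,.0705,.0625); print(ctrl.current_t())
cv2.imwrite("pics/s4.png",ctrl.read_camera("side"))
E
python3 -c "
import cv2;a=[cv2.imread(f'pics/s{i}.png')[60:360,160:530] for i in (3,4)];cv2.imwrite('pics/s34.png',cv2.hconcat(a))"
```

```text
grip 0.5262475650366286 30.002527101896703 [0.4602 0.15   0.021 ]
18.3083
down False [0.6181 0.0705 0.0836] [-0.5376  0.9008  4.5747] 30.001621199771762
21.375
```

View pics/s34.png

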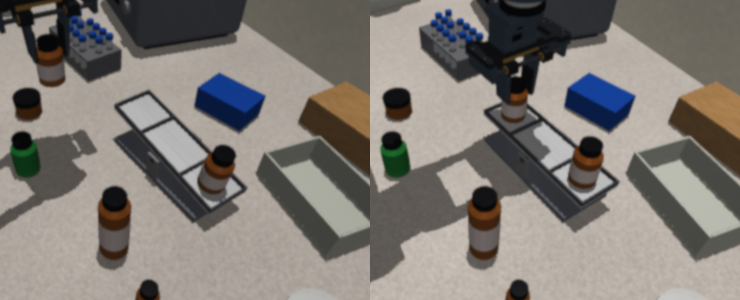

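Left: the first bottle stands tilted with the tray. Right: the second bottle is in the far pocket at about (513,105) and the tray is near level. Next I release it and verify.

```bash
python3 - <<'E'
from h import *
ctrl.command_gripper(.6); ctrl.command_gripper(.72); p=ctrl.current_tool_pos()
ctrl.move_l([p[0],p[1],.22],vel=.1); ctrl.goto([.5,.0,.36],R(0)); ctrl.sleep(1)
T=tool(); w=ctrl.read_camera("wrist"); s=ctrl.read_camera("scene"); d=ctrl.read_camera("side"); 
cv2.imwrite("pics/all5.png",cv2.hconcat([s[100:400,100:440],d[100:400,160:500]])); cv2.imwrite("pics/w5.png",w)
C=np.array([.632,-.0285,0]); y=np.radians(7.9); ex=np.array([np.cos(y),np.sin(y),0]); ey=np.array([-np.sin(y),np.cos(y),0])
for q in([.6457,-.1275,.137],[.618,.0705,.137]):
    uv=[]
    for n,im in(("scene",s),("side",d)):
        P=ctrl.camera_params(n); c=np.linalg.inv(P["pose"])@np.r_[q,1]
        e=np.array([P["cx"]-P["fx"]*c[0]/c[2],P["cy"]+P["fy"]*c[1]/c[2]])
        b=[k for k in blob(im,e,16) if 100<k[1]<900]; print(n,e,b); uv.append(b)
    if all(len(b)==1 for b in uv):
        X=meet(ray("scene",uv[0][0][0]),ray("side",uv[1][0][0])); print("cap",X,"tray xy",(X-C)@ex,(X-C)@ey)
print(ctrl.current_t())
E
```

```text
scene [181.01   179.5306] [(array([181.1735, 178.9874]), np.int32(317))]
side [380.5947 207.2434] [(array([380.0324, 206.7162]), np.int32(370))]
cap [ 0.645  -0.1271  0.1382] tray xy -0.0007180730448694463 -0.09947892793465465
scene [266.7594 233.0027] []
side [305.6948 145.2821] [(array([304.8523, 144.7806]), np.int32(237))]
25.6167
```

View pics/all5.png

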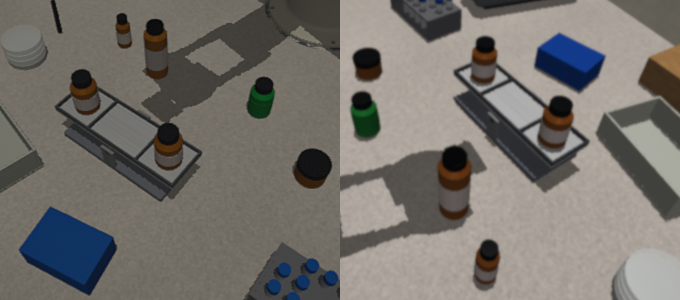

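Both views show a squat bottle upright and centred in each end pocket, with the tray level and the gripper clear. The measured cap positions match the expected ones to within a pixel or two, so I'm handing it in.

```bash
python3 -c "
from bench import ctrl
print(ctrl.sign_off())"
```

```text
the job is handed in; nothing more can be done
None
```

The job is handed in after about 26 s: both squat amber bottles stand upright in the end pockets with the tray looking level, and the tall bottle was not touched; the sign-off gave no verdict.

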